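# Load the bench cleaning chamber

## Robot

A 6-joint arm with a two-finger parallel gripper is mounted at the origin on the work surface. World frame = base frame: x ahead of the robot, y to its left, z up, the work surface at z = 0. Lengths are in m, angles in degrees, forces in N, time in s.
With the tool pointing down it reaches from about 0.35 to 0.875 m from the base axis. Payload 4.2 kg.
Tool frame: the origin (TCP) lies between the finger pads; the fingertips stand 25 mm ahead of it and the grasp point (between the pads) lies 6 mm ahead of it (r.tips_ahead is the distance from the TCP to the fingertips, in m); z points along the fingers, y is the direction in which the jaws open and shut (so a half turn about z gives the same grasp; the last joint's range is limited). The gripper opens to 87 mm and grips with 3 to 60 N. Pads are 19 mm wide; open, the fingers measure 117 mm over their backs; the gripper's body (75 mm by 190 mm) begins 51 mm behind the grasp point.
Start: joints at [-54.511, 22.042, 0.453, 0, -68.411, -14.817], TCP at [0.221, -0.585, 0.248] pointing down, gripper open.
Joint ranges: [-179.83, 179.83], [-69.29, 118.12], [-61.27, 80.66], [-181.25, 117.63], [-171.15, -9.14], [-177.46, 177.46]. Speed limits (degrees/s): [159.86, 159.86, 180, 180, 180, 180].

## Interface

Orientations are given as a 3x3 rotation matrix whose columns are the frame's x, y, z axes.
In Python, from station import r, vision, finish_job gives the robot as it stands.
- The arm moves only by the shell command python3 -m jog 'ROWS'. ROWS is a JSON object of lists of equal length, an entry for each row: "rot": the turn, a rotation vector about the world's x, y, z in degrees, a list of three; "delta_pos": the shift along the world's x, y, z in mm, a list of three; "grip": the opening in per cent of the stroke, from 0 (shut) to 100 (fully open). A call has 1 to 10 rows; each row shifts and turns the commanded pose from where the row before left it; what a row does not reach is not made up. A row lasts 1/12 s, in which the tool goes at most 41.7 mm and 7.16 degrees, less where a joint would pass 70% of its speed; a pose out of reach is approached as far as the arm can. A call with a gripper value outside its range is refused whole. The fingers move at their own pace and stop on an object; the grip force is fixed at half the most. Time passes only in rows, so rows that do not move let the fingers close. It gives the time, the measured TCP pose, the force and the opening at its end, in the units of the state.
- r.sense(): the state, without advancing time (a new reading comes with each control period).
- vision.capture(name): name is "side" or "top"; returns a dict with "frame" (384x512x3 uint8, red, green, blue), "K" (3x3 intrinsics, pixels), "xyz" and "orientation" of the camera in the world. Camera axes: x right, y up, looking along -z (the intrinsics and any distortion apply to the point x, -y, -z); pixel columns grow to the right and rows downward; lengths in m; the calibration is good to about 2 mm. A picture is of the moment at which its call begins. There is no depth.
- finish_job(): hands the job in, once; it reports no verdict.
The state is a dict: "time_s": time; "joints": joint angles; "joint_velocities": joint speeds; "effort": joint torques, N m; "tcp_pos": TCP position; "ee_rot": TCP orientation; "wrist_force": force on the tool from outside, world axes, zero at the start; "moment": the same for the moment, N m; "gripper_width": opening from 0.0 (shut) to 1.0 (fully open).
Only numpy, scipy, OpenCV 4.12 (cv2) and the standard library are available. Lean on these libraries where they do the work, as an engineer would, in place of code of your own. Each camera call takes 0.05 s, during which the arm holds its last target. There are 200 camera calls.

## Task

Switch the chamber's isolator off by pushing its lever right over to the far side, and only then swing the clear hood up past its spring's over-centre point so that it stays open. Then load the two steel flanges, upright, one in each pan of the rocking carrier, setting each down gently so that the carrier ends level. Leave the red plastic dust cap and everything else on the bench where they are.

Things in the scene. Friction and masses are not known exactly. Their poses are not given: they have to be found in the camera images.
- hood (a joint): Angle of the clear hood with blue edges, 250 mm wide, 190 deep, 95 high, 0.5 kg, hinged along the chamber's far lower edge. 0 = shut, grows as its front is lifted, 1.75 = open stop, 10 degrees beyond upright. Spring and weight press it shut below about 0.9 rad and swing it open by itself above about 1.1; damped; lifting at the handle takes 4 to 5 N.
- hood_handle (a point): Centre of the hood's red handle bar: a round bar 12 mm thick and 140 mm long between its posts, lying along the hinge direction. The bar's axis stands 55 mm out from the hood's front face (free gap 49 mm); shut, it is 135 mm above the table, and the hood's top is 15 mm higher. Shut, it lies 245 mm in front of the hinge line and 80 mm above it. Axes as the hood's: at shut, x points away from the robot into the hood, y along the bar.
- hood_hinge (a point): Middle of the hood's hinge line, fixed to the chamber, 55 mm above the table. y axis = hinge line, -x points level to the chamber's front, z up. The grey base is 240 mm deep, 280 wide, 50 high, its centre 100 mm in front of this point; the spring sits 150 mm right of the middle. Fully open, the hood is wholly behind the hinge line, up to 290 mm above the table.
- carrier (a joint): Tilt of the rocking carrier inside the chamber: an aluminium plate 80 x 216 mm that pivots on an axis from front to back through its middle (75 mm above the table, plate 5 mm thick). 0 = level, positive = left (+y) pan up, stops at +-0.14 rad; weakly sprung to level when empty; one flange alone tips it to the stop (a pan goes up or down by 9 mm), two matching ones balance.
- pan_left (a point): Centre of the floor of the carrier's left (+y) pan, tilting with it; level it is 80 mm above the table, 100 mm in front of the hinge line and 68 mm left of the pivot. The pan is a flat 70 x 70 mm square inside a blue lip 3 mm high and 4 mm thick. Its z axis is the pan's normal.
- pan_right (a point): Centre of the floor of the right (-y) pan, mirror image of the left one.
- isolator (a joint): Isolator lever: 0 = on, leaning towards the robot, 1.0 = off, leaning away from it (off counts from 0.85). Stays where it is left; a light push turns it.
- isolator_tip (a point): Centre of the red ball (26 mm across) at the end of the isolator lever, a 10 mm rod 80 mm long. The lever pivots about a level axis 52 mm above the table, in a grey block 70 x 50 x 25 mm on a yellow box 110 x 70 x 30 mm, and swings +-0.5 rad about upright. Moves with the lever; its axes turn with it too, y along the pivot axis; at 0.5 the x axis is level and points away from the robot.
- flange_a: Steel blank flange, 0.3 kg: a disc 60 mm across and 10 mm thick with a central round stub 26 mm across that rises to 45 mm above the underside. Origin at the centre of the underside, z up the stub.
- flange_b: The second steel flange, same as flange_a; either may go in either pan.
- dust_cap: Red plastic cap of the same shape and size as the flanges but light (50 g). Not to be moved.
- spanner: Steel spanner lying in front of the chamber. Not to be moved.
- screwdriver: Screwdriver lying in front of the chamber. Not to be moved.
- bottle: Clear bottle with a blue cap, 64 mm across, 160 mm high. Not to be moved.
- jar: Amber jar, 70 mm across, 80 mm high. Not to be moved.
- clamp_ring: Aluminium ring, 64 mm across, 14 mm high. Not to be moved.
Things that resemble listed ones, but are neither listed nor needed, are in the scene too. Leave any green look-alike of the flange_a alone.

How it is judged (in metres and radians):
On the way, in this order (a step that is already met when the one before it is completed fails the run):
1. the isolator is off while the hood is still shut (value of joint isolator above 0.85 rad and value of joint hood below 0.15 rad), for 0.1 s.
2. the hood has swung past its over-centre point and is open (value of joint hood above 1.5 rad), for 0.2 s.
3. one steel flange is in a pan ((((x of flange_a in the frame of pan_left between -0.01 and 0.01 m and y of flange_a in the frame of pan_left between -0.01 and 0.01 m and z of flange_a in the frame of pan_left between -0.004 and 0.006 m and angle between the z axis of flange_a and the z axis of pan_left, either way round below 0.12 rad) and contact force between the fingers and flange_a below 0.1 N) or ((x of flange_a in the frame of pan_right between -0.01 and 0.01 m and y of flange_a in the frame of pan_right between -0.01 and 0.01 m and z of flange_a in the frame of pan_right between -0.004 and 0.006 m and angle between the z axis of flange_a and the z axis of pan_right, either way round below 0.12 rad) and contact force between the fingers and flange_a below 0.1 N) or ((x of flange_b in the frame of pan_left between -0.01 and 0.01 m and y of flange_b in the frame of pan_left between -0.01 and 0.01 m and z of flange_b in the frame of pan_left between -0.004 and 0.006 m and angle between the z axis of flange_b and the z axis of pan_left, either way round below 0.12 rad) and contact force between the fingers and flange_b below 0.1 N) or ((x of flange_b in the frame of pan_right between -0.01 and 0.01 m and y of flange_b in the frame of pan_right between -0.01 and 0.01 m and z of flange_b in the frame of pan_right between -0.004 and 0.006 m and angle between the z axis of flange_b and the z axis of pan_right, either way round below 0.12 rad) and contact force between the fingers and flange_b below 0.1 N))), for 0.1 s.
4. both steel flanges are in the pans, one in each ((((x of flange_a in the frame of pan_left between -0.01 and 0.01 m and y of flange_a in the frame of pan_left between -0.01 and 0.01 m and z of flange_a in the frame of pan_left between -0.004 and 0.006 m and angle between the z axis of flange_a and the z axis of pan_left, either way round below 0.12 rad) and (x of flange_b in the frame of pan_right between -0.01 and 0.01 m and y of flange_b in the frame of pan_right between -0.01 and 0.01 m and z of flange_b in the frame of pan_right between -0.004 and 0.006 m and angle between the z axis of flange_b and the z axis of pan_right, either way round below 0.12 rad)) or ((x of flange_b in the frame of pan_left between -0.01 and 0.01 m and y of flange_b in the frame of pan_left between -0.01 and 0.01 m and z of flange_b in the frame of pan_left between -0.004 and 0.006 m and angle between the z axis of flange_b and the z axis of pan_left, either way round below 0.12 rad) and (x of flange_a in the frame of pan_right between -0.01 and 0.01 m and y of flange_a in the frame of pan_right between -0.01 and 0.01 m and z of flange_a in the frame of pan_right between -0.004 and 0.006 m and angle between the z axis of flange_a and the z axis of pan_right, either way round below 0.12 rad))) and contact force between the fingers and flange_a below 0.1 N and contact force between the fingers and flange_b below 0.1 N), for 0.1 s.
At the end, for the whole second after the job is handed in: Isolator above 0.85 rad, hood above 1.5 rad; one steel flange released and at rest in each pan (axis within 10 mm of the pan's centre each way, on its floor within 6 mm, square to it within 0.12 rad); carrier level within 0.06 rad; bystanders moved under 30 mm, none tipped (all of step 4 and value of joint isolator above 0.85 rad and value of joint hood above 1.5 rad and value of joint carrier between -0.06 and 0.06 rad and linear speed of each of flange_a, flange_b below 0.02 m/s and distance of each of dust_cap, spanner, screwdriver, bottle, jar, clamp_ring from where it was at the start of the episode below 0.03 m and angle between each of bottle, jar, dust_cap's own z axis and vertical below 0.3 rad); the robot touches nothing.
It fails at once if a bystander moved more than 30 mm or tipped over (not (distance of dust_cap from where it was at the start of the episode below 0.03 m) or not (distance of spanner from where it was at the start of the episode below 0.03 m) or not (distance of screwdriver from where it was at the start of the episode below 0.03 m) or not (distance of bottle from where it was at the start of the episode below 0.03 m) or not (distance of jar from where it was at the start of the episode below 0.03 m) or not (distance of clamp_ring from where it was at the start of the episode below 0.03 m) or not (angle between bottle's own z axis and vertical below 0.3 rad) or not (angle between jar's own z axis and vertical below 0.3 rad) or not (angle between dust_cap's own z axis and vertical below 0.3 rad)).
It fails at once if a flange dropped onto the carrier (falling faster than 0.5 m/s just above a pan, let go) ((horizontal distance between flange_a and pan_left below 0.035 m and z of flange_a in the frame of pan_left below 0.03 m and contact force between the fingers and flange_a below 0.1 N and linear speed of flange_a above 0.5 m/s) or (horizontal distance between flange_a and pan_right below 0.035 m and z of flange_a in the frame of pan_right below 0.03 m and contact force between the fingers and flange_a below 0.1 N and linear speed of flange_a above 0.5 m/s) or (horizontal distance between flange_b and pan_left below 0.035 m and z of flange_b in the frame of pan_left below 0.03 m and contact force between the fingers and flange_b below 0.1 N and linear speed of flange_b above 0.5 m/s) or (horizontal distance between flange_b and pan_right below 0.035 m and z of flange_b in the frame of pan_right below 0.03 m and contact force between the fingers and flange_b below 0.1 N and linear speed of flange_b above 0.5 m/s)).
It also fails if it takes over 72 s, if anything falls off the work surface, if the arm or the gripper's body presses on something with over 40 N, if the wrist force passes 120 N, or if a joint passes its speed limit or range.

## Working session

There is one attempt and no reset: what is moved stays moved. The work goes in short steps, Python scripts to look and compute and a shell command to move; the robot and the scene stay as the last step left them, time stands still between calls to the robot, and variables do not carry over. Pictures are saved under pics/ and viewed, about 8 in all and at most 12, crops included, and the job is handed in when it is done.

```bash
mkdir -p pics; cat > h.py <<'E'
import numpy as np, cv2
from station import r, vision
def cap(n,f=None):
    c=vision.capture(n)
    if f: cv2.imwrite('pics/'+f,c['frame'][:,:,::-1])
    return c
def ray(c,u,v):
    K=np.array(c['K']);p=np.linalg.inv(K)@[u,v,1]
    d=np.array(c['orientation'])@[p[0],-p[1],-p[2]]
    return np.array(c['xyz']),d/np.linalg.norm(d)
def plane(c,u,v,z):
    o,d=ray(c,u,v);return o+d*(z-o[2])/d[2]
def proj(c,P):
    q=np.array(c['orientation']).T@(np.array(P)-np.array(c['xyz']));q=np.array(c['K'])@[q[0],-q[1],-q[2]];return q[:2]/q[2]
def two(c1,p1,c2,p2):
    o1,d1=ray(c1,*p1);o2,d2=ray(c2,*p2)
    s=np.linalg.lstsq(np.c_[d1,-d2],o2-o1,rcond=None)[0]
    a=o1+s[0]*d1;b=o2+s[1]*d2;return (a+b)/2,np.linalg.norm(a-b)
E
python3 - <<'E'
from h import *
for n in('top','side'):
    c=cap(n,n+'0.png');print(n,c.keys(),c['K'],c['xyz'],c['orientation'])
E
ls
```

```text
top dict_keys(['frame', 'K', 'xyz', 'orientation']) [[375.38257413   0.         255.24670988]
 [  0.         375.38257413 191.85884468]
 [  0.           0.           1.        ]] [0.45176838 0.01880548 1.01986196] [[-0.01840071  0.99754948 -0.06750151]
 [-0.99954721 -0.01996111 -0.0225152 ]
 [-0.02380743  0.06705665  0.99746509]]
side dict_keys(['frame', 'K', 'xyz', 'orientation']) [[360.92389612   0.         253.84520709]
 [  0.         360.92389612 191.70774014]
 [  0.           0.           1.        ]] [0.34178655 0.69390073 0.89458385] [[-0.95276025  0.23639493 -0.19069698]
 [-0.30328146 -0.70661803  0.63930533]
 [ 0.01637862  0.66693957  0.74493178]]
h.py
pics
```

View pics/top0.png

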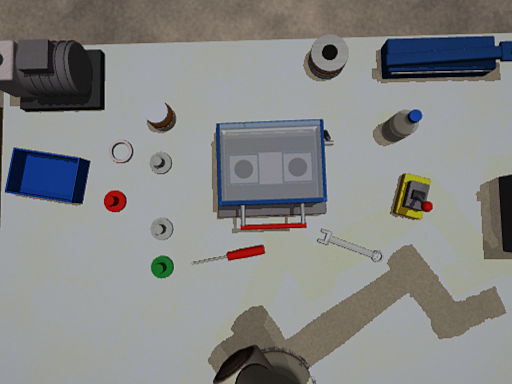

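View pics/side0.png

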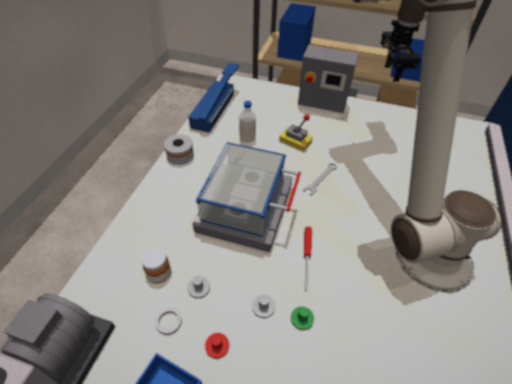

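The top view shows the hood handle at about (273,227), the isolator ball at (428,206), and grey flanges at (161,163) and (162,229). The red cap is at (115,201), the green look-alike at (162,267), the spanner at (350,246) and the screwdriver at (230,255). The side view shows the same layout: flanges at (199,287) and (263,306), red cap at (217,345), green at (302,318), ball at (306,118).

The two grey pieces fit the steel flanges. Red is the dust cap and green is the decoy, so I leave both. I'll measure everything and confirm in an enlarged crop.

```bash
python3 - <<'E'
from h import *
T=cap('top');S=cap('side')
def hsv(c): return cv2.cvtColor(c['frame'],cv2.COLOR_RGB2HSV)
def blobs(c,m,mn=15):
    n,l,s,ce=cv2.connectedComponentsWithStats(m.astype(np.uint8));return [(ce[i].round(1).tolist(),s[i].tolist()) for i in range(1,n) if s[i][4]>mn]
for n,c in(('T',T),('S',S)):
    h=hsv(c);red=((h[...,0]<8)|(h[...,0]>172))&(h[...,1]>150)&(h[...,2]>80)
    print(n,'red',blobs(c,red))
    ye=(h[...,0]>20)&(h[...,0]<35)&(h[...,1]>150)&(h[...,2]>80);print('yellow',blobs(c,ye,40))
    bl=(h[...,0]>100)&(h[...,0]<125)&(h[...,1]>150);print('blue',blobs(c,bl,60))
    if n=='T':
        ys,xs=np.where(red);k=(xs>235)&(xs<312)&(ys>215)&(ys<235)
        r_=cv2.minAreaRect(np.c_[xs[k],ys[k]].astype(np.float32));print(r_)
        ys,xs=np.where(ye);R=cv2.minAreaRect(np.c_[xs,ys].astype(np.float32));print('yel',R,[plane(c,*p,.03).round(3) for p in cv2.boxPoints(R)])
        b=cv2.boxPoints(r_);print([plane(c,*p,.135).round(4) for p in b])
        m=bl.copy();m[:,:200]=0;m[:110]=0;m[:,340:]=0
        ys,xs=np.where(m);R=cv2.minAreaRect(np.c_[xs,ys].astype(np.float32));print('hood',R,[plane(c,*p,.15).round(4) for p in cv2.boxPoints(R)])
img=T['frame'][:,:,::-1]
a=cv2.resize(img[140:290,95:215],None,fx=4,fy=4,interpolation=2)[:600]
b=cv2.resize(img[160:235,385:455],None,fx=4.4,fy=4.4,interpolation=2)
o=np.zeros((600,800,3),np.uint8);o[:,:480]=a;o[:b.shape[0],485:485+b.shape[1]]=b
s=S['frame'][:,:,::-1];q=cv2.resize(s[265:365,185:290],None,fx=2.6,fy=2.6);o[335:335+q.shape[0],485:485+q.shape[1]]=q
cv2.imwrite('pics/crop1.png',o)
print(r.sense()['time_s'],r.sense()['ee_rot'])
E
```

```text
T red [([114.2, 200.9], [104, 191, 22, 21, 320]), ([427.1, 206.1], [423, 202, 9, 10, 71]), ([272.7, 226.0], [241, 223, 65, 7, 283]), ([245.5, 252.4], [227, 245, 38, 15, 316])]
yellow [([409.5, 196.8], [396, 174, 35, 45, 473])]
blue [([441.8, 54.4], [381, 37, 131, 42, 4042]), ([445.8, 74.6], [405, 72, 84, 6, 290]), ([414.3, 115.8], [408, 110, 14, 13, 137]), ([270.2, 181.6], [216, 120, 111, 86, 905]), ([46.9, 175.6], [5, 148, 85, 55, 3477])]
((272.99407958984375, 225.8463897705078), (4.765707015991211, 64.18331909179688), 87.79740142822266)
yel ((412.8236083984375, 196.2058868408203), (26.92145347595215, 41.231056213378906), 14.03624439239502) [array([ 0.456, -0.322,  0.03 ]), array([ 0.561, -0.353,  0.03 ]), array([ 0.542, -0.42 ,  0.03 ]), array([ 0.438, -0.389,  0.03 ])]
[array([0.4349, 0.0741, 0.135 ]), array([ 0.438 , -0.0764,  0.135 ]), array([ 0.4269, -0.0765,  0.135 ]), array([0.4238, 0.0738, 0.135 ])]
hood ((270.76025390625, 162.68820190429688), (82.10343170166016, 108.17139434814453), 88.12212371826172) [array([0.6742, 0.1295, 0.15  ]), array([ 0.6764, -0.1245,  0.15  ]), array([ 0.484 , -0.1249,  0.15  ]), array([0.4806, 0.1254, 0.15  ])]
S red [([309.3, 78.4], [306, 75, 7, 8, 38]), ([292.6, 192.5], [287, 173, 13, 37, 72]), ([307.5, 240.6], [305, 227, 6, 28, 156]), ([216.7, 345.3], [206, 334, 22, 24, 428])]
yellow [([295.9, 141.1], [281, 132, 30, 18, 232])]
blue [([295.2, 31.0], [279, 4, 35, 56, 1486]), ([416.7, 46.0], [409, 40, 15, 16, 164]), ([411.5, 71.8], [400, 59, 21, 21, 241]), ([211.2, 101.5], [190, 64, 48, 67, 1048]), ([504.4, 115.7], [487, 78, 25, 89, 829]), ([269.0, 195.4], [249, 164, 33, 53, 106]), ([165.5, 373.6], [137, 355, 64, 29, 1000])]
0.2 [[-9.35659098e-01 -3.52904733e-01 -5.48835215e-04]
 [-3.52905146e-01  9.35658372e-01  1.17004363e-03]
 [ 1.00608327e-04  1.28844874e-03 -9.99999165e-01]]
```

View pics/crop1.png

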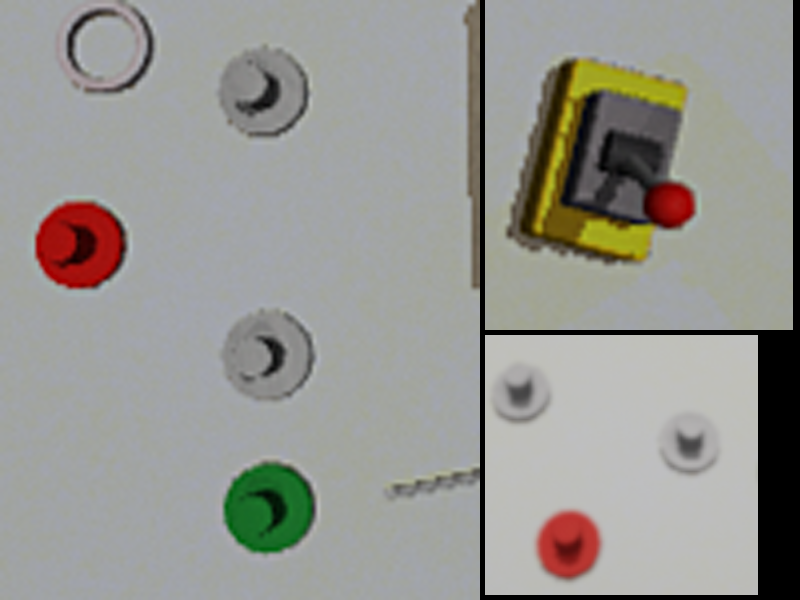

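The crop shows two grey flanges with discs at top-view pixels (161,163) and (162,228.8). The red cap is at (115,201) and the green decoy at (162,267). The lever leans toward the robot, and its box is turned about -16°. Next I'll turn these into positions with a two-view check.

```bash
python3 - <<'E'
from h import *
T=cap('top');S=cap('side')
def hs(c): return cv2.cvtColor(c['frame'],cv2.COLOR_RGB2HSV)
print('ball',plane(T,427.1,206.1,.122)); 
h=hs(S);red=((h[...,0]<8)|(h[...,0]>172))&(h[...,1]>120)&(h[...,2]>60)
red[:110]=0;red[130:]=0
ys,xs=np.where(red);print('ballS',xs.mean(),ys.mean(),two(T,(427.1,206.1),S,(xs.mean(),ys.mean())))
print('handle2',two(T,(272.7,226),S,(292.6,192.5)))
for a,b in(((161,163),(199,288)),((162,228.8),(263,307))):
    print('flange',plane(T,*a,.01),plane(S,*b,.01))
# disc contour by Otsu around top pixels
for (u,v) in((161,163),(162,229)):
    g=cv2.cvtColor(T['frame'][v-18:v+18,u-18:u+18],cv2.COLOR_RGB2GRAY);g=cv2.resize(g,None,fx=6,fy=6,interpolation=2)
    ci=cv2.HoughCircles(cv2.GaussianBlur(g,(0,0),4),cv2.HOUGH_GRADIENT,1,100,param1=60,param2=10,minRadius=58,maxRadius=80)
    if ci is not None:
        x,y,R=ci[0][0];p=(u-18+(x-2.5)/6,v-18+(y-2.5)/6);print(p,R/6,plane(T,*p,.01))
E
```

```text
ball [ 0.47062676 -0.36695368  0.122     ]
ballS 306.3181818181818 116.63636363636364 (array([ 0.4708749 , -0.36613122,  0.12379777]), np.float64(0.0005798049856424113))
handle2 (array([ 0.4315497 , -0.00075071,  0.12318105]), np.float64(0.002580948799271426))
flange [0.60412978 0.29722797 0.01      ] [0.60219163 0.30703411 0.01      ]
flange [0.42536632 0.29477758 0.01      ] [0.42586714 0.3047286  0.01      ]
(np.float32(159.83333), np.float32(162.33333)) 11.883334 [0.60603242 0.30042746 0.01      ]
(np.float32(162.66667), np.float32(228.5)) 10.616667 [0.42613954 0.29296855 0.01      ]
```

```bash
python3 -m jog '{"delta_pos":[[23,25.5,0],[23,25.5,0],[23,25.5,-12],[23,25.5,-12],[23,25.5,-15],[23,25.5,-18],[23,25.5,-18],[23,25.5,-20],[23,25.5,-20],[0,0,0]],"rot":[[0,0,-6.2],[0,0,-6.2],[0,0,-6.2],[0,0,-6.2],[0,0,-6.2],[0,0,-6.2],[0,0,0],[0,0,0],[0,0,0],[0,0,0]],"grip":[0,0,0,0,0,0,0,0,0,0]}'
```

```text
time_s: 1.13
tcp_pos: [0.4289, -0.3507, 0.1288]
ee_rot: [[-0.96, 0.28, -0.005], [0.28, 0.96, 0.004], [0.006, 0.002, -1.0]]
wrist_force: [-1.0, -0.0, 0.1]
gripper_width: 0.325
```

```bash
python3 -m jog '{"delta_pos":[[11,-3.3,1],[11.5,-3.8,1],[11.5,-3.8,1],[11.5,-3.8,1],[11.5,-3.8,0],[11.5,-3.8,0],[11.5,-3.8,0],[11.5,-3.8,0],[0,0,0],[0,0,0]],"rot":[[0,0,0],[0,0,0],[0,0,0],[0,0,0],[0,0,0],[0,0,0],[0,0,0],[0,0,0],[0,0,0],[0,0,0]],"grip":[0,0,0,0,0,0,0,0,0,0]}'
python3 - <<'E'
from h import *
S=cap('side','s1.png');T=cap('top','t1.png')
for c in (T,S):
    h=cv2.cvtColor(c['frame'],cv2.COLOR_RGB2HSV);red=((h[...,0]<8)|(h[...,0]>172))&(h[...,1]>120)&(h[...,2]>60)
    n,l,s,ce=cv2.connectedComponentsWithStats(red.astype(np.uint8))
    print([(ce[i].round(1).tolist(),s[i][4]) for i in range(1,n) if s[i][4]>8])
print(proj(T,[.544,-.388,.122]),proj(S,[.544,-.388,.122]))
E
```

```text
time_s: 1.97
tcp_pos: [0.5133, -0.3836, 0.1352]
ee_rot: [[-0.958, 0.285, -0.015], [0.285, 0.958, 0.006], [0.016, 0.002, -1.0]]
wrist_force: [-11.1, 4.4, 4.7]
gripper_width: 0.004
[([114.3, 200.8], np.int32(339)), ([273.6, 226.0], np.int32(318)), ([245.6, 252.3], np.int32(327))]
[([292.4, 193.2], np.int32(121)), ([307.6, 240.5], np.int32(171)), ([216.7, 345.2], np.int32(455))]
[434.5164494  175.07221501] [287.7900921  109.60633237]
```

```bash
python3 -m jog '{"delta_pos":[[-12,4,0],[-20,6,5],[-35,12,10],[-35,20,10],[-20,30,0],[0,0,0]],"rot":[[0,0,0],[0,0,0],[0,0,0],[0,0,0],[0,0,0],[0,0,0]],"grip":[0,0,0,0,0,0]}'
python3 - <<'E'
from h import *
S=cap('side','s2.png');T=cap('top','t2.png')
P=[]
for c in (T,S):
    h=cv2.cvtColor(c['frame'],cv2.COLOR_RGB2HSV);red=((h[...,0]<8)|(h[...,0]>172))&(h[...,1]>120)&(h[...,2]>60)
    n,l,s,ce=cv2.connectedComponentsWithStats(red.astype(np.uint8))
    print([(ce[i].round(1).tolist(),s[i][4]) for i in range(1,n) if s[i][4]>8])
a=cv2.resize(T['frame'][130:240,380:470,::-1],None,fx=4,fy=4,interpolation=2);b=cv2.resize(S['frame'][80:190,250:340,::-1],None,fx=4,fy=4,interpolation=2)
cv2.imwrite('pics/c2.png',np.hstack([a,b]))
E
```

```text
time_s: 2.57
tcp_pos: [0.3913, -0.3096, 0.1616]
ee_rot: [[-0.958, 0.286, -0.004], [0.285, 0.958, 0.003], [0.004, 0.002, -1.0]]
wrist_force: [-1.0, 0.6, -1.5]
gripper_width: 0.009
[([433.3, 177.9], np.int32(76)), ([114.3, 200.8], np.int32(339)), ([273.4, 226.0], np.int32(307)), ([245.6, 252.4], np.int32(328))]
[([289.4, 110.9], np.int32(17)), ([292.0, 194.6], np.int32(109)), ([307.6, 240.5], np.int32(176)), ([216.8, 345.1], np.int32(457))]
```

View pics/c2.png

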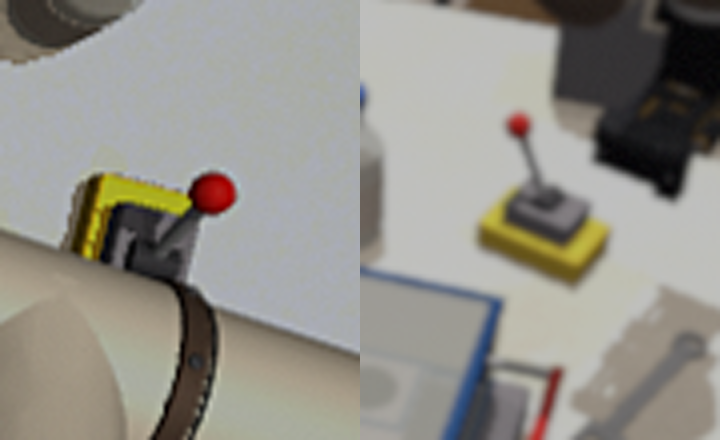

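The ball now sits at (433,178) in the top view, leaning away. That works out to roughly 0.89 rad, which is too close to 0.85, so I'll push once more and further.

```bash
python3 -m jog '{"delta_pos":[[20,-30,0],[35,-20,-10],[35,-12,-10],[20,-6,-5],[12,-4,0],[8,-2.4,0],[8,-2.4,0],[5,-1.4,0],[0,0,0],[0,0,0]],"rot":[[0,0,0],[0,0,0],[0,0,0],[0,0,0],[0,0,0],[0,0,0],[0,0,0],[0,0,0],[0,0,0],[0,0,0]],"grip":[0,0,0,0,0,0,0,0,0,0]}'
python3 -m jog '{"delta_pos":[[-33,10,0],[-20,6,5],[-35,12,10],[-35,20,20],[-20,35,20],[0,0,0]],"rot":[[0,0,0],[0,0,0],[0,0,0],[0,0,0],[0,0,0],[0,0,0]],"grip":[0,0,0,0,0,0]}'
python3 - <<'E'
from h import *
T=cap('top','t3.png');S=cap('side')
P=[]
for c in (T,S):
    h=cv2.cvtColor(c['frame'],cv2.COLOR_RGB2HSV);red=((h[...,0]<8)|(h[...,0]>172))&(h[...,1]>120)&(h[...,2]>60)
    n,l,s,ce=cv2.connectedComponentsWithStats(red.astype(np.uint8))
    b=[ce[i] for i in range(1,n) if s[i][4]>8][0];print(b,plane(c,*b,.122));P.append(b)
print(two(T,P[0],S,P[1]))
print(plane(T,433.3,177.9,.122))
E
```

```text
time_s: 3.5
tcp_pos: [0.5153, -0.3851, 0.1334]
ee_rot: [[-0.956, 0.288, -0.062], [0.287, 0.958, 0.025], [0.066, 0.006, -0.998]]
wrist_force: [-48.8, 18.1, 27.2]
gripper_width: 0.003
time_s: 4.0
tcp_pos: [0.3995, -0.3109, 0.1921]
ee_rot: [[-0.959, 0.284, 0.004], [0.284, 0.959, -0.001], [-0.004, 0.0, -1.0]]
wrist_force: [0.2, 1.1, -0.1]
gripper_width: 0.004
[433.36363636 177.92207792] [ 0.53725308 -0.38494959  0.122     ]
[309.02040816  78.12244898] [ 0.5150677 -0.6234564  0.122    ]
(array([ 0.49617826, -0.30220871,  0.31013949]), np.float64(0.046407468473570204))
[ 0.53730889 -0.38480265  0.122     ]
```

The lever met a hard stop: 52 N and no further movement. The isolator is fully off. Next is the hood handle.

```bash
python3 -m jog '{"delta_pos":[[3,31,8],[3,31,8],[3,31,8],[3,31,8],[3,31,8],[3,31,0],[3,31,0],[3,31,0],[3,31,0],[3,31,0]],"rot":[[0,0,-7],[0,0,-7],[0,0,-7],[0,0,-7],[0,0,-7],[0,0,-7],[0,0,-7],[0,0,-7],[0,0,-7],[0,0,-7]],"grip":[45,45,45,45,45,45,45,45,45,45]}'
python3 -m jog '{"delta_pos":[[0,0,0],[0,0,0]],"rot":[[0,0,-2.3],[0,0,0]],"grip":[45,45]}'
```

```text
time_s: 4.93
tcp_pos: [0.4413, -0.0624, 0.2226]
ee_rot: [[-0.179, 0.984, -0.008], [0.981, 0.179, 0.075], [0.075, 0.006, -0.997]]
wrist_force: [0.6, -0.4, -0.2]
gripper_width: 0.445
time_s: 5.1
tcp_pos: [0.4426, -0.0739, 0.2206]
ee_rot: [[-0.138, 0.99, -0.008], [0.987, 0.138, 0.084], [0.085, 0.004, -0.996]]
wrist_force: [-0.8, 0.4, 0.1]
gripper_width: 0.446
```

```bash
python3 - <<'E'
from h import *
s=r.sense();print(s['joints'],s['tcp_pos'])
E
```

```text
[   8.0608034     6.78210151  -22.5937171    -5.58644903  -60.49282048
 -177.38036315] [ 0.44259194 -0.0738631   0.22063562]
```

Joint 6 hit its range limit, so I'll take the equivalent half-turn the other way and straighten the tool.

```bash
python3 -m jog '{"delta_pos":[[-1,7,0],[-1,7,0],[-1,7,0],[-1,7,0],[-1,7,0],[-1,7,0],[-1,7,0],[-1,7,0],[-1,7,0],[-1,7,0]],"rot":[[0,0,7.1],[0,0,7.1],[0,0,7.1],[0,0,7.1],[0,0,7.1],[0,0,7.1],[0,0,7.1],[0,0,7.1],[0,0,7.1],[0,0,7.1]],"grip":[45,45,45,45,45,45,45,45,45,45]}'
python3 -m jog '{"delta_pos":[[0,0,0],[0,0,0],[0,0,0],[0,0,0],[0,0,0],[0,0,0],[0,0,0],[0,0,0],[0,0,0],[0,0,0]],"rot":[[0,0,7.1],[0,0,7.1],[0,0,7.1],[0,0,7.1],[0,0,7.1],[0,0,7.1],[0,0,7.1],[0,0,7.1],[0,0,7.1],[0,0,7.1]],"grip":[45,45,45,45,45,45,45,45,45,45]}'
python3 -m jog '{"delta_pos":[[0,0,0],[0,0,0],[0,0,0],[0,0,0]],"rot":[[0,0,7.1],[0,0,7.1],[0,0,7.1],[0,0,0]],"grip":[45,45,45,45]}'
python3 - <<'E'
from h import *
from scipy.spatial.transform import Rotation as Ro
s=r.sense();R=np.array(s['ee_rot']);a=np.deg2rad(181.2)
y=np.array([np.cos(a),np.sin(a),0]);z=np.array([0,0,-1.]);G=np.c_[np.cross(y,z),y,z]
print(s['joints'],R,Ro.from_matrix(G@R.T).as_rotvec(degrees=True))
E
```

```text
time_s: 5.93
tcp_pos: [0.4313, -0.003, 0.2211]
ee_rot: [[-0.979, 0.184, -0.083], [0.183, 0.983, 0.02], [0.085, 0.005, -0.996]]
wrist_force: [0.1, -0.3, -1.5]
gripper_width: 0.448
time_s: 6.77
tcp_pos: [0.4313, -0.0031, 0.2212]
ee_rot: [[-0.492, -0.869, -0.047], [-0.866, 0.494, -0.072], [0.086, 0.006, -0.996]]
wrist_force: [0.3, 0.2, -0.1]
gripper_width: 0.449
time_s: 7.1
tcp_pos: [0.4309, -0.0032, 0.2212]
ee_rot: [[-0.147, -0.989, -0.019], [-0.985, 0.148, -0.084], [0.086, 0.006, -0.996]]
wrist_force: [0.4, 0.0, -0.3]
gripper_width: 0.445
[ 24.07495484   4.8261003  -28.62000567   4.58162036 -59.57888647
 -35.00875675] [[-0.14715655 -0.98893652 -0.01869537]
 [-0.98539864  0.14821426 -0.08379775]
 [ 0.08564158  0.006091   -0.99630739]] [ 4.88653066 -0.6626358   9.70265656]
```

```bash
python3 -m jog '{"delta_pos":[[0,0,0],[0,2,0],[0,0,-12],[0,0,-16],[0,0,-16],[0,0,-16],[0,0,-16],[0,0,0]],"rot":[[2.4,-0.3,4.9],[2.4,-0.3,4.9],[0,0,0],[0,0,0],[0,0,0],[0,0,0],[0,0,0],[0,0,0]],"grip":[45,45,45,45,45,45,45,45]}'
python3 - <<'E'
from h import *
T=cap('top');S=cap('side')
b=cv2.resize(T['frame'][150:280,190:350,::-1],None,fx=2.5,fy=2.5,interpolation=2);a=cv2.resize(S['frame'][130:260,200:360,::-1],None,fx=2.5,fy=2.5,interpolation=2)
cv2.imwrite('pics/c4.png',np.hstack([a,b]))
E
```

```text
time_s: 7.77
tcp_pos: [0.4289, -0.0018, 0.1427]
ee_rot: [[0.016, -1.0, -0.008], [-1.0, -0.016, -0.003], [0.002, 0.008, -1.0]]
wrist_force: [-0.5, -0.2, -1.2]
gripper_width: 0.451
```

View pics/c4.png

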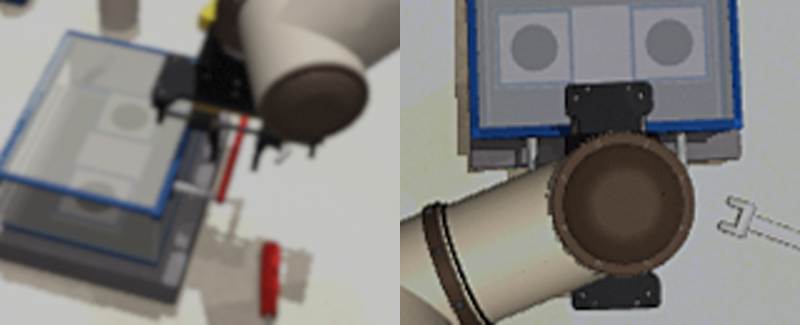

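The fingers straddle the bar cleanly: the handle is at about (235,150) in the left half of the crop, with a finger on each side. I'll close and check the grip.

```bash
python3 -m jog '{"delta_pos":[[0,0,0],[0,0,0],[0,0,0],[0,0,0],[0,0,0]],"rot":[[0,0,0],[0,0,0],[0,0,0],[0,0,0],[0,0,0]],"grip":[0,0,0,0,0]}'
```

```text
time_s: 8.28
tcp_pos: [0.4305, -0.0012, 0.1462]
ee_rot: [[0.02, -1.0, 0.0], [-1.0, -0.02, -0.0], [0.0, -0.0, -1.0]]
wrist_force: [-0.7, -0.4, 0.9]
gripper_width: 0.158
```

```bash
python3 -m jog '{"delta_pos":[[9.6,0.2,24.7],[12.2,0.2,24.1],[14.7,0.3,22.6],[17,0.3,20.9],[19.1,0.4,19.1],[20.9,0.4,17],[22.6,0.4,14.7]],"rot":[[0,0,0],[0,0,0],[0,0,0],[0,0,0],[0,0,0],[0,0,0],[0,0,0]],"grip":[0,0,0,0,0,0,0]}'
```

```text
time_s: 8.87
tcp_pos: [0.5431, 0.0004, 0.2902]
ee_rot: [[0.02, -1.0, -0.009], [-1.0, -0.02, -0.002], [0.001, 0.009, -1.0]]
wrist_force: [-7.3, 0.6, 5.8]
gripper_width: 0.128
```

```bash
python3 -m jog '{"delta_pos":[[24.1,0.4,12.2],[25.2,0.5,9.7],[26,0.5,7],[26.7,0.5,4.2],[26.9,0.5,1.4],[18,0.4,-0.6],[0,0,0],[0,0,0]],"rot":[[0,0,0],[0,0,0],[0,0,0],[0,0,0],[0,0,0],[0,0,0],[0,0,0],[0,0,0]],"grip":[0,0,0,0,0,0,0,0]}'
```

```text
time_s: 9.53
tcp_pos: [0.6951, 0.0027, 0.3235]
ee_rot: [[0.019, -1.0, 0.003], [-1.0, -0.019, -0.002], [0.002, -0.003, -1.0]]
wrist_force: [2.7, -2.6, 1.7]
gripper_width: 0.127
```

```bash
python3 -m jog '{"delta_pos":[[0,0,0],[0,0,0],[0,0,5],[0,0,15],[0,0,25],[0,0,25],[-20,0,10],[-35,0,0],[-35,0,0],[0,0,0]],"rot":[[0,0,0],[0,0,0],[0,0,0],[0,0,0],[0,0,0],[0,0,0],[0,0,0],[0,0,0],[0,0,0],[0,0,0]],"grip":[60,60,60,60,60,60,60,60,60,60]}'
python3 - <<'E'
from h import *
T=cap('top');S=cap('side')
cv2.imwrite('pics/c5.png',np.hstack([S['frame'][:300,60:400,::-1],T['frame'][40:340,80:480,::-1]]))
E
```

```text
time_s: 10.37
tcp_pos: [0.5962, 0.0035, 0.4036]
ee_rot: [[0.021, -1.0, -0.005], [-1.0, -0.021, 0.0], [-0.0, 0.005, -1.0]]
wrist_force: [-0.9, -0.2, -0.3]
gripper_width: 0.593
```

View pics/c5.png

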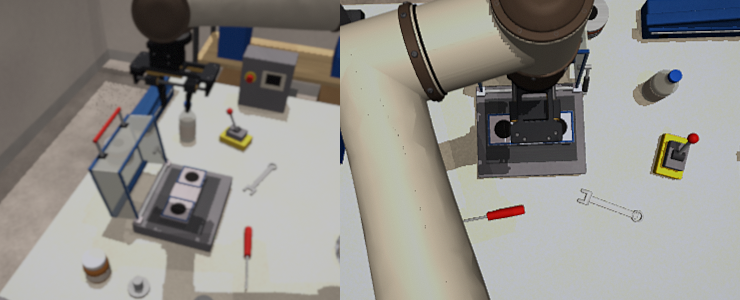

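The hood stands fully open (side view, left at about (120,150)). The lever is over to the far side, and both pans are visible on the level carrier. I'll move over the nearer flange.

```bash
python3 -m jog '{"delta_pos":[[-14,24.5,0],[-14,24.5,0],[-14,24.5,-10],[-14,24.5,-15],[-14,24.5,-20],[-14,24.5,-25],[-14,24.5,-25],[-14,24.5,-25],[-14,24.5,-25],[-14,24.5,-25]],"rot":[[0,0,7],[0,0,7],[0,0,7],[0,0,7],[0,0,7],[0,0,7],[0,0,7],[0,0,7],[0,0,7],[0,0,7]],"grip":[100,100,100,100,100,100,100,100,100,100]}'
python3 -m jog '{"delta_pos":[[-14,24.5,-15],[-14,24.5,-10],[0,0,0],[0,0,0]],"rot":[[0,0,7],[0,0,7],[0,0,4.8],[0,0,0]],"grip":[100,100,100,100]}'
python3 - <<'E'
from h import *
s=r.sense();print(s['joints'],s['tcp_pos'])
T=cap('top');S=cap('side')
# dark circles in pans
g=cv2.cvtColor(T['frame'],cv2.COLOR_RGB2GRAY)
cv2.imwrite('pics/c6.png',np.hstack([cv2.resize(T['frame'][140:240,205:340,::-1],None,fx=3,fy=3,interpolation=2),cv2.resize(S['frame'][240:340,150:285,::-1],None,fx=2.9,fy=3,interpolation=2)]))
for c,z in((T,.08),(S,.08)):
    h=cv2.cvtColor(c['frame'],cv2.COLOR_RGB2HSV);m=(h[...,2]<75).astype(np.uint8)
    n,l,st,ce=cv2.connectedComponentsWithStats(m)
    for i in range(1,n):
        if 60<st[i][4]<500:
            p=plane(c,*ce[i],z)
            if .45<p[0]<.7 and abs(p[1])<.13: print(ce[i],st[i],p)
for y in(.3,.295): print(proj(T,[.4255,y,.045]),proj(S,[.4255,y,.045]))
E
```

```text
time_s: 11.3
tcp_pos: [0.4626, 0.2504, 0.2314]
ee_rot: [[0.948, -0.317, -0.0], [-0.317, -0.948, -0.001], [-0.0, 0.001, -1.0]]
wrist_force: [0.8, 0.5, -0.8]
gripper_width: 0.995
time_s: 11.63
tcp_pos: [0.4345, 0.2993, 0.2064]
ee_rot: [[1.0, 0.003, -0.002], [0.003, -1.0, -0.003], [-0.002, 0.003, -1.0]]
wrist_force: [-0.4, -0.3, -0.1]
gripper_width: 0.997
[ 5.22016605e+01  1.46969139e+01 -1.66219316e+01  2.48966346e-02
 -5.88531003e+01  3.79614767e+01] [0.43454019 0.29933417 0.20636419]
[297.08745247 166.62737643] [288 158  19  18 263] [ 0.57685011 -0.06637927  0.08      ]
[243.17829457 168.6744186 ] [235 160  18  18 258] [0.5745861  0.06938692 0.08      ]
[156.35304399 229.20231606] [264.1795726  299.30113236]
[158.2621972  229.16826605] [264.74854407 297.50982357]
```

View pics/c6.png

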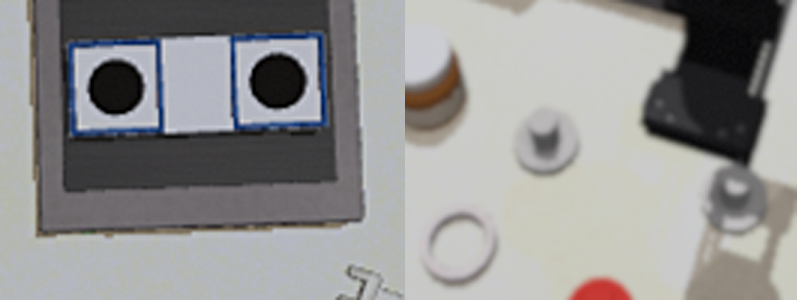

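The pan centres measure (0.5746, 0.0694) and (0.5769, -0.0664). They are 136 mm apart, as specified. The near flange is in the side crop at about (735,200), and the two views agree on its x; the jaws will centre it in y.

```bash
python3 -m jog '{"delta_pos":[[-4,0,-20],[-5,0,-32],[0,0,-35],[0,0,-33],[0,0,-22],[0,0,-14],[0,0,-10],[0,0,0],[0,0,0]],"rot":[[0,0,0],[0,0,0],[0,0,0],[0,0,0],[0,0,0],[0,0,0],[0,0,0],[0,0,0],[0,0,0]],"grip":[100,100,100,100,100,100,100,100,100]}'
python3 -m jog '{"delta_pos":[[0,0,0],[0,0,0],[0,0,0],[0,0,0],[0,0,0],[0,0,0],[0,0,0],[0,0,0]],"rot":[[0,0,0],[0,0,0],[0,0,0],[0,0,0],[0,0,0],[0,0,0],[0,0,0],[0,0,0]],"grip":[0,0,0,0,0,0,0,0]}'
```

```text
time_s: 12.48
tcp_pos: [0.427, 0.2977, 0.042]
ee_rot: [[1.0, -0.002, 0.001], [-0.002, -1.0, -0.0], [0.001, 0.0, -1.0]]
wrist_force: [0.3, 0.9, 0.3]
gripper_width: 0.998
time_s: 13.15
tcp_pos: [0.4262, 0.2977, 0.0417]
ee_rot: [[1.0, -0.001, 0.001], [-0.001, -1.0, -0.001], [0.001, 0.001, -1.0]]
wrist_force: [-0.5, 0.1, -0.2]
gripper_width: 0.474
```

```bash
python3 -m jog '{"delta_pos":[[0,0,0],[0,0,0],[0,0,0],[0,0,0],[0,0,0],[0,0,0]],"rot":[[0,0,0],[0,0,0],[0,0,0],[0,0,0],[0,0,0],[0,0,0]],"grip":[0,0,0,0,0,0]}'
python3 -m jog '{"delta_pos":[[0,0,15],[0,0,30],[0,0,35],[0,0,35],[0,0,35],[0,0,0]],"rot":[[0,0,0],[0,0,0],[0,0,0],[0,0,0],[0,0,0],[0,0,0]],"grip":[0,0,0,0,0,0]}'
python3 - <<'E'
from h import *
s=r.sense();t=s['tcp_pos'];S=cap('side');T=cap('top');print(t)
u,v=map(int,proj(S,[t[0],t[1],t[2]-.03]));print(u,v)
cv2.imwrite('pics/c7.png',cv2.resize(S['frame'][max(v-55,0):v+55,u-70:u+70,::-1],None,fx=5,fy=5,interpolation=2))
E
```

```text
time_s: 13.65
tcp_pos: [0.4263, 0.2978, 0.0416]
ee_rot: [[1.0, -0.001, 0.001], [-0.001, -1.0, -0.001], [0.001, 0.001, -1.0]]
wrist_force: [0.7, -0.0, -0.2]
gripper_width: 0.292
time_s: 14.15
tcp_pos: [0.4291, 0.3003, 0.1988]
ee_rot: [[1.0, 0.001, 0.011], [0.001, -1.0, 0.009], [0.011, -0.009, -1.0]]
wrist_force: [2.2, 1.1, -2.3]
gripper_width: 0.289
[0.4290789  0.30029697 0.19877261]
264 274
```

View pics/c7.png

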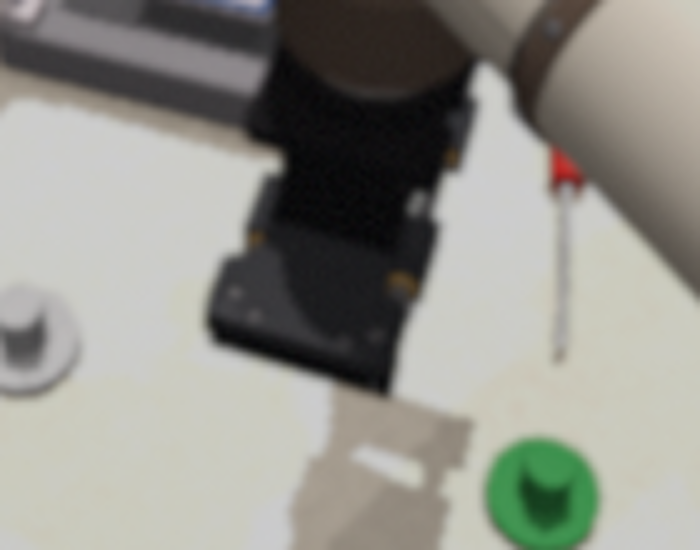

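The flange is held: opening 25 mm, which matches the stub, and about 3 N of weight. The gripper hides it in this view, and the green piece at (540,490) is undisturbed. I'll carry it over the left pan.

```bash
python3 -m jog '{"delta_pos":[[10,-16,0],[17,-26,0],[17,-26,0],[17,-26,0],[17,-26,0],[17,-26,-4],[17,-26,-4],[17,-26,-4],[17,-26,-4],[2,-5,-4]],"rot":[[0,0,0],[0,0,0],[0,0,0],[0,0,0],[0,0,0],[0,0,0],[0,0,0],[0,0,0],[0,0,0],[0,0,0]],"grip":[0,0,0,0,0,0,0,0,0,0]}'
python3 -m jog '{"delta_pos":[[0,0,0],[0,0,0]],"rot":[[0,0,0],[0,0,0]],"grip":[0,0]}'
```

```text
time_s: 15.08
tcp_pos: [0.5746, 0.065, 0.1682]
ee_rot: [[1.0, -0.005, -0.004], [-0.005, -1.0, -0.003], [-0.004, 0.003, -1.0]]
wrist_force: [-0.4, -0.0, -3.3]
gripper_width: 0.291
time_s: 15.25
tcp_pos: [0.5727, 0.0682, 0.1691]
ee_rot: [[1.0, -0.002, -0.005], [-0.002, -1.0, -0.002], [-0.005, 0.002, -1.0]]
wrist_force: [-0.3, 0.8, -2.9]
gripper_width: 0.288
```

```bash
python3 -m jog '{"delta_pos":[[2,1,-10],[0,0,-14],[0,0,-10],[0,3,-1],[0,3,-1],[0,0,0],[0,0,0]],"rot":[[0,0,0],[0,0,0],[0,0,0],[-4,0,0],[-4,0,0],[0,0,0],[0,0,0]],"grip":[0,0,0,0,0,0,0]}'
```

```text
time_s: 15.83
tcp_pos: [0.5753, 0.0772, 0.1346]
ee_rot: [[1.0, 0.002, -0.001], [0.002, -0.99, -0.139], [-0.001, 0.139, -0.99]]
wrist_force: [-0.6, -0.4, -2.1]
gripper_width: 0.294
```

```bash
python3 -m jog '{"delta_pos":[[0,-1,-6],[0,-1,-6],[0,0,-4],[0,0,-3],[0,0,-2],[0,0,0],[0,0,0]],"rot":[[0,0,0],[0,0,0],[0,0,0],[0,0,0],[0,0,0],[0,0,0],[0,0,0]],"grip":[0,0,0,0,0,0,0]}'
```

```text
time_s: 16.42
tcp_pos: [0.5763, 0.0734, 0.1147]
ee_rot: [[1.0, -0.001, 0.0], [-0.001, -0.99, -0.14], [0.001, 0.14, -0.99]]
wrist_force: [-0.9, -0.3, -1.8]
gripper_width: 0.29
```

```bash
python3 -m jog '{"delta_pos":[[0,1,-2],[0,0.5,-1],[0,0,0],[0,0,0],[0,0,0]],"rot":[[0,0,0],[0,0,0],[0,0,0],[0,0,0],[0,0,0]],"grip":[0,0,0,0,0]}'
python3 - <<'E'
from h import *
S=cap('side')
cv2.imwrite('pics/c8.png',cv2.resize(S['frame'][145:265,180:320,::-1],None,fx=5,fy=5,interpolation=2))
E
```

```text
time_s: 16.83
tcp_pos: [0.5765, 0.0753, 0.1118]
ee_rot: [[1.0, -0.001, 0.001], [-0.001, -0.99, -0.14], [0.001, 0.14, -0.99]]
wrist_force: [1.2, 0.4, -0.8]
gripper_width: 0.292
```

View pics/c8.png

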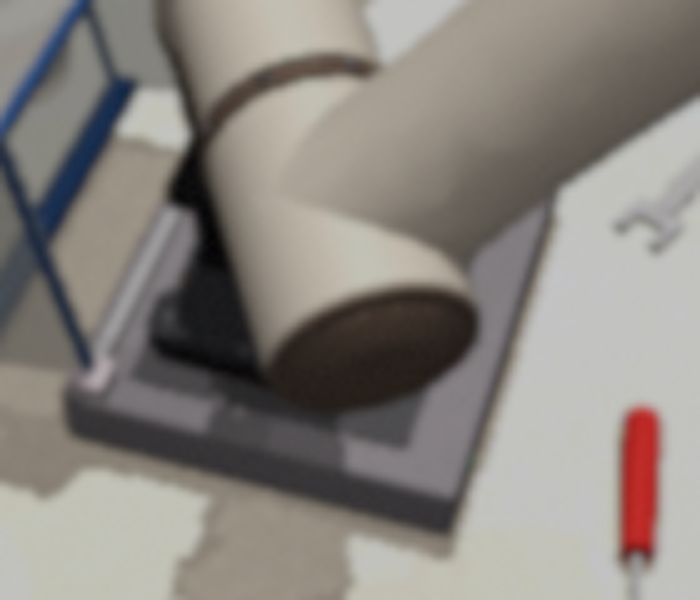

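The arm hides the pan. At z 0.1118 the force shows the weight mostly carried, so I'll lower a last millimetre, release and back out along the tool axis.

```bash
python3 -m jog '{"delta_pos":[[0,0,-1],[0,0,0],[0,0,0],[0,0,0],[0,0,0],[0,0,0],[0,0,0],[0,0,0]],"rot":[[0,0,0],[0,0,0],[0,0,0],[0,0,0],[0,0,0],[0,0,0],[0,0,0],[0,0,0]],"grip":[0,0,55,55,55,55,55,55]}'
python3 -m jog '{"delta_pos":[[0,1.4,10],[0,2.8,20],[0,3.5,25],[0,5,35],[0,20,30],[4,30,0],[4,30,0],[4,30,0],[4,30,0],[4,30,0]],"rot":[[0,0,0],[0,0,0],[0,0,0],[4,0,0],[4,0,0],[0,0,0],[0,0,0],[0,0,0],[0,0,0],[0,0,0]],"grip":[55,55,55,55,70,100,100,100,100,100]}'
python3 - <<'E'
from h import *
s=r.sense();print(s['joints'],s['tcp_pos'])
S=cap('side');T=cap('top')
cv2.imwrite('pics/c9.png',np.hstack([cv2.resize(S['frame'][150:260,180:310,::-1],None,fx=3,fy=3,interpolation=2),cv2.resize(T['frame'][130:240,205:335,::-1],None,fx=3,fy=3,interpolation=2)]))
E
```

```text
time_s: 17.55
tcp_pos: [0.5762, 0.0752, 0.1105]
ee_rot: [[1.0, -0.001, 0.0], [-0.001, -0.99, -0.14], [0.001, 0.14, -0.99]]
wrist_force: [-0.1, 0.6, 0.4]
gripper_width: 0.538
time_s: 18.38
tcp_pos: [0.5963, 0.2593, 0.2318]
ee_rot: [[1.0, -0.001, 0.001], [-0.001, -1.0, 0.0], [0.001, -0.0, -1.0]]
wrist_force: [1.2, 0.1, 0.7]
gripper_width: 0.919
[ 3.77505846e+01  2.50552512e+01  2.87608383e+00  5.25206014e-02
 -6.77558750e+01  5.21754751e+01] [0.59626463 0.25928153 0.2317855 ]
```

View pics/c9.png

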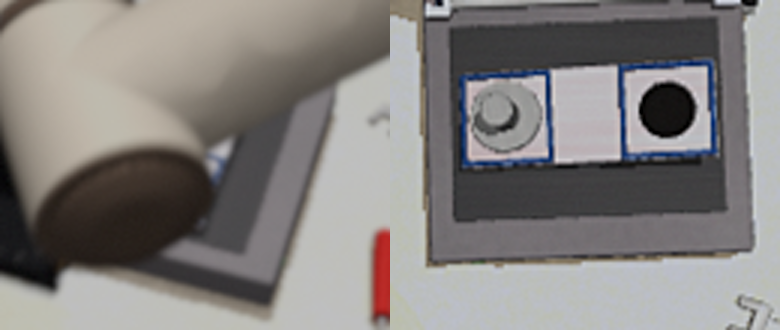

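The first flange sits inside the left pan's lip (right half of the crop, (508,116)), and the pan is tipped down as expected. Now the far flange.

```bash
python3 -m jog '{"delta_pos":[[4,20,0],[4,20,-10],[0,0,-25],[0,0,-35],[0,0,-35],[0,0,-35],[0,0,-20],[0,0,-10],[0,0,0],[0,0,0]],"rot":[[0,0,0],[0,0,0],[0,0,0],[0,0,0],[0,0,0],[0,0,0],[0,0,0],[0,0,0],[0,0,0],[0,0,0]],"grip":[100,100,100,100,100,100,100,100,100,100]}'
```

```text
time_s: 19.32
tcp_pos: [0.605, 0.298, 0.0618]
ee_rot: [[1.0, -0.001, 0.002], [-0.001, -1.0, -0.0], [0.002, 0.0, -1.0]]
wrist_force: [0.3, -0.5, 0.3]
gripper_width: 0.999
```

```bash
python3 -m jog '{"delta_pos":[[-1,2,-10],[0,0,-10],[0,0,0],[0,0,0],[0,0,0],[0,0,0],[0,0,0],[0,0,0],[0,0,0],[0,0,0]],"rot":[[0,0,0],[0,0,0],[0,0,0],[0,0,0],[0,0,0],[0,0,0],[0,0,0],[0,0,0],[0,0,0],[0,0,0]],"grip":[100,100,0,0,0,0,0,0,0,0]}'
python3 -m jog '{"delta_pos":[[0,0,0],[0,0,0],[0,0,0],[0,0,0],[0,0,0],[0,0,0],[0,0,0]],"rot":[[0,0,0],[0,0,0],[0,0,0],[0,0,0],[0,0,0],[0,0,0],[0,0,0]],"grip":[0,0,0,0,0,0,0]}'
python3 -m jog '{"delta_pos":[[0,0,15],[0,0,35],[0,0,35],[0,0,35],[0,0,35],[0,0,0],[0,0,0]],"rot":[[0,0,0],[0,0,0],[0,0,0],[0,0,0],[0,0,0],[0,0,0],[0,0,0]],"grip":[0,0,0,0,0,0,0]}'
```

```text
time_s: 20.15
tcp_pos: [0.6033, 0.3, 0.0408]
ee_rot: [[1.0, -0.001, 0.001], [-0.001, -1.0, -0.0], [0.001, 0.0, -1.0]]
wrist_force: [0.6, 0.5, 0.1]
gripper_width: 0.478
time_s: 20.73
tcp_pos: [0.6033, 0.3, 0.0407]
ee_rot: [[1.0, -0.001, 0.001], [-0.001, -1.0, -0.0], [0.001, 0.0, -1.0]]
wrist_force: [-0.1, 1.2, -0.2]
gripper_width: 0.291
time_s: 21.32
tcp_pos: [0.6037, 0.3003, 0.1979]
ee_rot: [[1.0, -0.001, 0.004], [-0.001, -1.0, 0.002], [0.004, -0.002, -1.0]]
wrist_force: [-0.7, 0.0, -3.7]
gripper_width: 0.292
```

```bash
python3 -m jog '{"delta_pos":[[-3,-18,0],[-3,-32,0],[-3,-36,0],[-3,-36,0],[-3,-36,0],[-3,-36,0],[-3,-36,0],[-3,-36,0],[-3,-36,0],[0,-32,0]],"rot":[[0,0,0],[0,0,0],[0,0,0],[0,0,0],[0,0,0],[0,0,0],[0,0,0],[0,0,0],[0,0,0],[0,0,0]],"grip":[0,0,0,0,0,0,0,0,0,0]}'
python3 -m jog '{"delta_pos":[[0,-22,0],[0,-10,0],[0,0,0],[0,0,0]],"rot":[[0,0,0],[0,0,0],[0,0,0],[0,0,0]],"grip":[0,0,0,0]}'
```

```text
time_s: 22.15
tcp_pos: [0.5735, -0.0363, 0.193]
ee_rot: [[1.0, -0.002, -0.006], [-0.002, -1.0, -0.001], [-0.006, 0.001, -1.0]]
wrist_force: [0.7, -0.1, -2.8]
gripper_width: 0.287
time_s: 22.48
tcp_pos: [0.5753, -0.0663, 0.1939]
ee_rot: [[1.0, -0.002, -0.003], [-0.002, -1.0, -0.0], [-0.003, 0.0, -1.0]]
wrist_force: [0.2, 0.4, -2.8]
gripper_width: 0.29
```

```bash
python3 -m jog '{"delta_pos":[[2,0,-14],[0,0,-18],[0,0,-10],[0,0,-6],[0,0,-5],[0,0,-5],[0,0,-4],[0,0,-3],[0,0,0],[0,0,0]],"rot":[[0,0,0],[0,0,0],[0,0,0],[0,0,0],[0,0,0],[0,0,0],[0,0,0],[0,0,0],[0,0,0],[0,0,0]],"grip":[0,0,0,0,0,0,0,0,0,0]}'
python3 -m jog '{"delta_pos":[[0,0,-3],[0,0,-2],[0,0,-1],[0,0,0],[0,0,0],[0,0,0]],"rot":[[0,0,0],[0,0,0],[0,0,0],[0,0,0],[0,0,0],[0,0,0]],"grip":[0,0,0,0,0,0]}'
```

```text
time_s: 23.32
tcp_pos: [0.5785, -0.0661, 0.1311]
ee_rot: [[1.0, -0.001, 0.001], [-0.001, -1.0, -0.0], [0.001, 0.0, -1.0]]
wrist_force: [0.5, -0.1, -2.0]
gripper_width: 0.29
time_s: 23.82
tcp_pos: [0.5785, -0.0662, 0.1249]
ee_rot: [[1.0, -0.001, 0.001], [-0.001, -1.0, -0.001], [0.001, 0.001, -1.0]]
wrist_force: [0.4, -1.4, -1.2]
gripper_width: 0.29
```

```bash
python3 -m jog '{"delta_pos":[[-1,0,-2],[0,0,-2],[0,0,-0.5],[0,0,0],[0,0,0],[0,0,0]],"rot":[[0,0,0],[0,0,0],[0,0,0],[0,0,0],[0,0,0],[0,0,0]],"grip":[0,0,0,0,0,0]}'
```

```text
time_s: 24.32
tcp_pos: [0.5775, -0.0661, 0.1205]
ee_rot: [[1.0, -0.001, 0.001], [-0.001, -1.0, -0.001], [0.001, 0.001, -1.0]]
wrist_force: [-0.4, 0.1, 1.9]
gripper_width: 0.29
```

Force rose to +1.9 N at the level height, so it is seated. I'll release and back out upward.

```bash
python3 -m jog '{"delta_pos":[[0,0,0],[0,0,0],[0,0,0],[0,0,0],[0,0,0],[0,0,0],[0,0,10],[0,0,25],[0,0,35],[0,0,35]],"rot":[[0,0,0],[0,0,0],[0,0,0],[0,0,0],[0,0,0],[0,0,0],[0,0,0],[0,0,0],[0,0,0],[0,0,0]],"grip":[55,55,55,55,55,55,55,55,55,55]}'
python3 -m jog '{"delta_pos":[[-10,-20,30],[-20,-30,10],[-20,-35,0],[-20,-35,0],[-20,-35,0],[-20,-35,0],[-20,-35,0],[-20,-35,0],[0,0,0],[0,0,0]],"rot":[[0,0,0],[0,0,0],[0,0,0],[0,0,0],[0,0,0],[0,0,0],[0,0,0],[0,0,0],[0,0,0],[0,0,0]],"grip":[55,55,55,55,55,55,55,55,55,55]}'
python3 - <<'E'
from h import *
S=cap('side');T=cap('top')
cv2.imwrite('pics/c10.png',np.hstack([cv2.resize(S['frame'][90:350,120:350,::-1],None,fx=1.7,fy=1.7,interpolation=2),cv2.resize(T['frame'][130:240,205:335,::-1],(390,442),interpolation=2)]))
h=cv2.cvtColor(T['frame'],cv2.COLOR_RGB2HSV);bl=(h[...,0]>100)&(h[...,0]<128)&(h[...,1]>110)
for a,b,n in((205,272,'L'),(272,340,'R')):
    m=np.zeros_like(bl);m[148:190,a:b]=bl[148:190,a:b];ys,xs=np.where(m)
    R=cv2.minAreaRect(np.c_[xs,ys].astype(np.float32));print(n,R,plane(T,*R[0],.083))
    u,v=map(int,R[0]);g=cv2.resize(cv2.cvtColor(T['frame'][v-20:v+20,u-20:u+20],cv2.COLOR_RGB2GRAY),None,fx=6,fy=6,interpolation=2)
    ci=cv2.HoughCircles(cv2.GaussianBlur(g,(0,0),3),cv2.HOUGH_GRADIENT,1,200,param1=60,param2=8,minRadius=64,maxRadius=78)
    if ci is not None:
        x,y,q=ci[0][0];p=(u-20+(x-2.5)/6,v-20+(y-2.5)/6);print(p,q/6,plane(T,*p,.09))
E
```

```text
time_s: 25.15
tcp_pos: [0.5767, -0.0662, 0.2264]
ee_rot: [[1.0, -0.001, -0.001], [-0.001, -1.0, -0.001], [-0.001, 0.001, -1.0]]
wrist_force: [0.4, -0.5, 1.7]
gripper_width: 0.548
time_s: 25.98
tcp_pos: [0.426, -0.3277, 0.2659]
ee_rot: [[1.0, -0.005, 0.001], [-0.005, -1.0, -0.001], [0.001, 0.001, -1.0]]
wrist_force: [-0.5, -0.3, 0.7]
gripper_width: 0.552
L ((242.5, 168.5), (31.0, 31.0), 90.0) [0.57467213 0.07092539 0.083     ]
(np.float32(242.83333), np.float32(166.66667)) 11.983334 [0.57834211 0.06962875 0.09      ]
R ((297.5, 166.5), (31.0, 31.0), 90.0) [ 0.57674992 -0.06714713  0.083     ]
(np.float32(297.16666), np.float32(165.16667)) 12.716667 [ 0.57917374 -0.06576417  0.09      ]
```

View pics/c10.png

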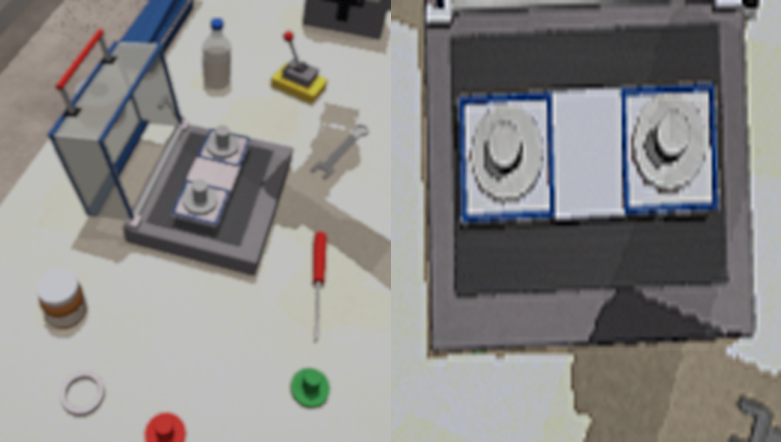

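Both flanges stand inside the lips (right crop, (505,155) and (669,143)), about 2–4 mm from the pan centres. The carrier looks level, the hood is open, the lever is off and the bystanders are in place.

```bash
python3 -c "
from station import finish_job; print(finish_job())"
```

```text
the job is handed in; nothing more can be done
None
```

The job is handed in at about 26 s of the 72 s allowed, with no verdict reported. The isolator is off, the hood is open, and one steel flange stands in each pan.

- **Isolator:** I pushed the lever over before touching the hood. A second push reached about 52 N at the fingers and moved the ball no further, so I took it to be on its stop. From the ball's position I estimated about 0.89 rad, less than the 1.0 expected there, and it is just above the 0.85 needed.
- **Hood:** I gripped the bar and swung it past over-centre, and it went to its stop by itself. On the first approach joint 6 reached its range limit and tilted the tool 5°. I turned the wrist the other way and straightened it before gripping.
- **Flanges:** The last pictures show each one upright inside its lip, about 2–4 mm from the pan centre.
- **Carrier and bystanders:** In the last pictures the carrier looks level, and the red cap, green look-alike and other bystanders look unmoved. I did not measure the tilt or those distances. The robot was clear of everything.
- **Camera disagreement:** The two cameras differed by about 9 mm on the flanges' sideways position. The jaws centre the flange in that direction, so it did not affect the placing.

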